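# Put the solder reel away with the other reel

## Task

Put the blue reel of solder away in the blue tray, in the compartment where the orange copper reel is kept. Set it down gently so that it stands upright on the compartment floor in the free space beside the copper reel, and do not shove the copper reel out of place.

Things in the scene. Friction and masses are not known exactly. Their poses are not given: they have to be found in the camera images.
- reel_solder: The reel to put away: blue flanges, silvery-white wire, standing upright loose on the bench. 55 mm diameter, 45 mm tall, about 0.25 kg; a plain solid cylinder to the touch, gripped across the flanges. Origin at the centre of its underside, z up. A larger reel with brown-orange flanges and cream cotton thread (69 mm diameter, 60 mm tall) stands near it as a bystander.
- reel_copper: Loose upright reel, orange flanges, copper wire, 65 mm diameter, 50 mm tall, in one of the three tray compartments (which one varies), about 45 mm to the +x side of the tray's centre. Origin at the centre of its underside, z up. The other compartments hold a small card box (52x36x22 mm) and a black battery (51x27x18 mm).
- tray: Blue open tray, fixed, 188 (x) by 366 mm (y), turned up to 0.2 rad. Walls and two dividers 26 mm tall, 4 mm thick; floor 4 mm thick. Three compartments, each 180 (x) by 117 mm (y) inside, centred at its y = -120.7, 0, +120.7 mm; the near part of each is empty, free space centred at x = -42 mm. Origin: centre of the underside; z up, x away from the robot. Card holders on the near side.
Things that resemble listed ones, but are neither listed nor needed, are in the scene too. What is shaped like the reel_copper but turquoise or yellow is not meant. Of the things that look like the reel_solder, take the one that is nearest to the robot's base at the start.

How it is judged:
By the outcome, as a careful person would: the job done as asked, in the order asked, and still so for the second after the job is handed in, with the robot touching nothing.
It also fails if it takes over 32 s, if anything falls off the work surface, if the arm or the gripper's body presses on something with over 40 N, if the wrist force passes 120 N, or if a joint passes its speed limit or range.

## Robot

A 7-joint arm with a two-finger parallel gripper is mounted at the origin on a cart in front of the work surface, level with it; the furniture and walls round the work are solid. World frame = base frame: x ahead of the robot, y to its left, z up, the work surface at z = 0. Lengths are in m, angles in rad, forces in N, time in s.
With the tool pointing down it reaches from about 0.4 to 0.875 m from the base axis. Payload 19.3 kg.
Tool frame: the origin (TCP) lies midway between the tips of the shut fingers; the grasp point (between the pads) lies 19 mm behind it; z points along the fingers, y is the line along which they close (so a half turn about z gives the same grasp; the last joint's range is limited). The gripper opens to 85 mm and grips with 20 to 120 N. Pads are 22 mm wide; open, the fingers measure 114 mm over their backs; the gripper's body (76 mm by 85 mm) begins 54 mm behind the grasp point. The pads swing forward as they close: fully open they stand 13 mm farther back than shut.
Start: joints at [-1.379, 0.521, -0.036, 1.599, 0.021, 1.021, -0.113], TCP at [0.162, 0.604, 0.209] pointing down, gripper open.
Joint ranges: [-2.91, 2.91], [-0.3, 2.13], [-1.5, 1.42], [0.17, 2.43], [-1.26, 4.41], [0.16, 1.93], [-2.52, 2.52]. Speed limits (rad/s): [1.89, 1.89, 2.39, 2.39, 3.01, 3.01, 3.01].

## Interface

Orientations are given as a unit quaternion [w, x, y, z].
In Python, from bench import ctrl gives the robot as it stands.
- The arm moves only by the tool move_arm, never from a script. Its argument "plan" is a list of rows, each an object with "dp": the shift along the world's x, y, z normalised to -1 to 1, where 1 is 3 cm, a list of three; "roll": the turn about the world's z normalised to -1 to 1, where 1 is 4 degrees; "jaw": the opening, from -1 (shut) to 1 (fully open). In form: [{"dp": [dx, dy, dz], "roll": roll, "jaw": jaw}, ...]. A call has 1 to 10 rows; each row shifts and turns the commanded pose from where the row before left it; what a row does not reach is not made up. A row lasts 1/8 s, in which the tool goes at most 62.5 mm and 10.7 degrees, less where a joint would pass 70% of its speed; a pose out of reach is approached as far as the arm can. A call with a number of a shift or a turn outside -1 to 1 is refused whole. A call with a gripper value outside its range is refused whole. The fingers move at their own pace and stop on an object; the grip force is fixed at half the most. Time passes only in rows, so rows that do not move let the fingers close. It gives the time, the measured TCP pose, the force, the opening and the grip force at its end, in the units of the state.
- ctrl.state(): the state, without advancing time (a new reading comes with each control period).
- ctrl.capture(name): name is "scene" or "side" or "wrist"; returns a dict with "frame" (480x640x3 uint8, blue, green, red), "fx", "fy", "cx", "cy" (pixels), "R" (3x3) and "t" (3): a world point X has camera coordinates R X + t. Camera axes: x right, y down, z forward; pixel columns grow to the right and rows downward; lengths in m; the calibration is good to about 2 mm. A picture is of the moment at which its call begins. There is no depth.
- ctrl.hand_in(): hands the job in; it is judged then, once.
Trained networks look in the newest picture that a camera, given by its name, has taken for a name from the list of things; names that differ only in an ending like _2 or _b are one class to them, and where a whole thing is asked for, a point or a joint stands for the part that bears it (a point fixed in the world has none). Each returns a list of dicts, best first, with "p" (0 to 1); they miss things now and then, are a little off and sometimes report something else, mostly with a low value. They report only what shows in the picture. A call takes as long as a camera call. They do not tell look-alikes from the thing itself.
- ctrl.outline_of(camera, thing): "mask" (480x640 bool, what is visible of it) and "bbox" ([left, top, width, height] in pixels, round what is visible of it).
The state is a dict: "time_s": time; "joint_positions": joint angles; "joint_velocities": joint speeds; "joint_torque": joint torques, N m; "position": TCP position; "ee_rot": TCP orientation; "ft_force": force on the tool from outside, world axes, zero at the start; "torque": the same for the moment, N m; "grip_width": finger opening in m; "grasp_force": force on a finger pad.
Only numpy, scipy, OpenCV 4.12 (cv2) and the standard library are available. Lean on these libraries where they do the work, as an engineer would, in place of code of your own. Each camera call takes 0.05 s, during which the arm holds its last target. There are 200 camera calls.

## Working session

There is one attempt and no reset: what is moved stays moved. The work goes in short steps, Python scripts to look and compute and a tool call to move; the robot and the scene stay as the last step left them, time stands still between calls to the robot, and variables do not carry over. Pictures are saved under pics/ and viewed, at most 10 in all, crops included, and the job is handed in when it is done.

Besides the shell and the picture viewer there is one more tool, called after "Call:" in YAML: its name, and indented under it one key for each argument. move_arm: Moves the arm, as the interface text tells. Its arguments: {"type":"object","properties":{"plan":{"type":"array"}},"required":["plan"]}

```bash
mkdir -p pics
cat > h.py <<'E'
import numpy as np, cv2
from bench import ctrl
def ray(c,u,v,z):
    R=np.array(c["R"]);t=np.array(c["t"]);C=-R.T@t
    d=R.T@np.array([(u-c["cx"])/c["fx"],(v-c["cy"])/c["fy"],1])
    return C+d*(z-C[2])/d[2]
def proj(c,X):
    p=np.array(c["R"])@np.array(X)+np.array(c["t"]);return np.array([c["fx"]*p[0]/p[2]+c["cx"],c["fy"]*p[1]/p[2]+c["cy"]])
E
python3 - <<'E'
from h import *
for n in("scene","side"):
    c=ctrl.capture(n);cv2.imwrite(f"pics/{n}0.png",c["frame"])
    R=np.array(c["R"]);print(n,(-R.T@np.array(c["t"])).round(3))
    for th in("reel_solder","reel_copper","tray"):
        for o in ctrl.outline_of(n,th):
            x,y,w,h=o["bbox"];print(th,round(o["p"],2),o["bbox"],ray(c,x+w/2,y+h,0).round(3))
s=ctrl.state();print(s["position"],s["ee_rot"],s["time_s"],s["grip_width"])
E
```

```text
scene [-0.285 -0.674  0.62 ]
reel_solder 0.79 [452.2, 249.2, 29.6, 31.0] [ 0.602 -0.452  0.   ]
reel_solder 0.66 [350.4, 271.5, 28.5, 39.3] [ 0.398 -0.32   0.   ]
reel_solder 0.57 [414.3, 275.2, 29.0, 39.0] [ 0.455 -0.429  0.   ]
reel_copper 0.84 [314.4, 211.4, 25.2, 29.6] [ 0.581 -0.117  0.   ]
reel_copper 0.83 [291.7, 263.8, 28.8, 38.7] [ 0.358 -0.209  0.   ]
reel_copper 0.81 [237.2, 245.5, 31.3, 38.3] [ 0.35  -0.078  0.   ]
side [ 0.095 -0.897  0.599]
reel_solder 0.94 [448.3, 298.8, 39.3, 40.8] [ 0.616 -0.46   0.   ]
reel_solder 0.93 [311.8, 285.2, 34.5, 37.9] [ 0.423 -0.32   0.   ]
reel_copper 0.98 [342.1, 213.0, 28.7, 33.5] [ 0.591 -0.131  0.   ]
reel_copper 0.81 [233.4, 225.3, 33.4, 33.4] [ 0.368 -0.075  0.   ]
reel_copper 0.75 [260.5, 258.7, 32.5, 42.8] [ 0.364 -0.226  0.   ]
tray 0.75 [242.3, 175.8, 146.6, 96.3] [ 0.47  -0.176  0.   ]
[0.16175311 0.60362815 0.20860062] [-3.18071956e-06  1.30518604e-01  9.91445854e-01 -1.13054743e-04] 0.4 0.0852903544409952
```

View pics/scene0.png

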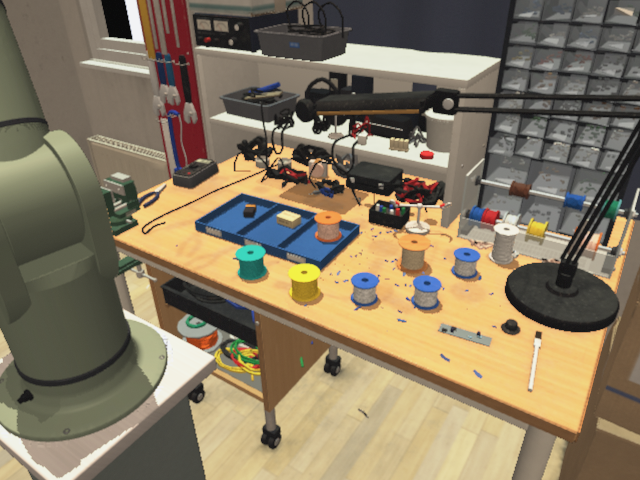

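View pics/side0.png

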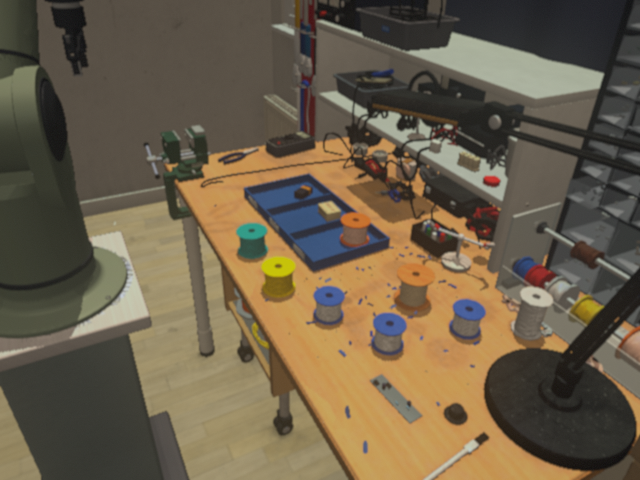

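```bash
cat >> h.py <<'E'
from scipy.optimize import minimize
def hullmask(c,P):
    m=np.zeros((960*2,1280*2),np.uint8);p=np.array([proj(c,x) for x in P])*4
    cv2.fillConvexPoly(m,cv2.convexHull(p.astype(np.float32)).round().astype(np.int32),1);return cv2.resize(m.astype(np.float32),(640,480),interpolation=cv2.INTER_AREA)
def cyl(x,y,r,h,z0=0):
    return [(x+r*np.cos(a),y+r*np.sin(a),z) for a in np.linspace(0,6.28,40) for z in(z0,z0+h)]
def fitcyl(views,x0,r,h,z0=0):
    f=lambda q:sum(np.abs(hullmask(c,cyl(q[0],q[1],r,h,z0))-m).sum() for c,m in views)
    s=minimize(f,x0,method="Nelder-Mead",options=dict(initial_simplex=[x0,[x0[0]+.01,x0[1]],[x0[0],x0[1]+.01]],xatol=2e-4,fatol=.1))
    return s.x,s.fun/sum(m.sum() for _,m in views)
def hull(m):
    p=cv2.convexHull(np.argwhere(m)[:,::-1].astype(np.int32));o=np.zeros((480,640),np.uint8);cv2.fillConvexPoly(o,p,1);return o
E
python3 - <<'E'
from h import *
C={n:ctrl.capture(n) for n in("scene","side")}
tv=[]
for n in C:
    for th in ("reel_solder","reel_copper"):
        for o in ctrl.outline_of(n,th):
            x,y,w,h=o["bbox"];H=.045 if 's' in th[5:7] else .05
            r,z0=(.0275,0) if th=="reel_solder" else (.0325,0.004 if y<240 and x>300 else 0)
            x0=ray(C[n],x+w/2,y+h/2,H/2+z0)[:2]
            print(n,th,x0.round(3),*fitcyl([(C[n],hull(o["mask"]))],x0,r,H,z0))
    hsv=cv2.cvtColor(C[n]["frame"],cv2.COLOR_BGR2HSV)
    m=cv2.inRange(hsv,(100,90,30),(125,255,255))
    k,l,s,_=cv2.connectedComponentsWithStats(cv2.morphologyEx(m,cv2.MORPH_OPEN,np.ones((2,2))))
    i=l[240,290] if n=="scene" else l[240,320]
    i=max((j for j in range(1,k) if 190<s[j,0]<300 and s[j,1]>150),key=lambda j:s[j,4]);print(n,s[i])
    tv.append((C[n],hull(l==i)))
def box(q):
    c,s=np.cos(q[2]),np.sin(q[2]);return [(q[0]+c*a-s*b,q[1]+s*a+c*b,z) for a in(-.094,.094) for b in(-.183,.183) for z in(0,.026)]
for vs in (tv,tv[:1],tv[1:]):
  f=lambda q:sum(np.abs(hullmask(c,box(q))-m).sum() for c,m in vs)
  q0=np.array([.55,0,0.])
  S=[minimize(f,q0+[0,0,a],method="Nelder-Mead",options=dict(initial_simplex=[q0+[0,0,a],q0+[.03,0,a],q0+[0,.03,a],q0+[0,0,a+.1]],maxiter=300)) for a in(-.1,0,.1)]
  b=min(S,key=lambda s:s.fun);print("tray",b.x.round(4),b.fun/sum(m.sum() for _,m in vs))
# lamp head triangulation
def tri(a,b):
    A=[];B=[]
    for c,(u,v) in zip(C.values(),(a,b)):
        R=np.array(c["R"]);t=np.array(c["t"]);d=np.array([(u-c["cx"])/c["fx"],(v-c["cy"])/c["fy"]])
        for k in(0,1):A.append(R[k]-d[k]*R[2]);B.append(d[k]*t[2]-t[k])
    return np.linalg.lstsq(np.array(A),np.array(B),rcond=None)[0]
print("lamp",tri((303,110),(372,102)),tri((448,103),(497,115)))
a=C["scene"]["frame"][180:320,190:500];cv2.imwrite("pics/crop.png",cv2.resize(a,None,fx=2.5,fy=2.5,interpolation=cv2.INTER_CUBIC))
E
```

```text
scene reel_solder [ 0.428 -0.303] [ 0.43175008 -0.3008056 ] 0.03716413551401869
scene reel_solder [ 0.621 -0.435] [ 0.62919812 -0.43690573] 0.07259158751696065
scene reel_solder [ 0.482 -0.412] [ 0.48698833 -0.40701619] 0.09621121718377089
scene reel_copper [ 0.386 -0.189] [ 0.38427688 -0.18856521] 0.08929431599229287
scene reel_copper [ 0.377 -0.056] [ 0.38356518 -0.05036979] 0.05977103301384452
scene [ 197  195  163   75 5159]
side reel_solder [ 0.486 -0.409] [ 0.48676789 -0.40802004] 0.03228444957659738
side reel_solder [ 0.63  -0.436] [ 0.62795025 -0.43684075] 0.04217436974789916
side reel_solder [ 0.434 -0.302] [ 0.43243958 -0.2998128 ] 0.03341194968553459
side reel_copper [ 0.6  -0.11] [ 0.59730289 -0.11009768] 0.04295267489711934
side reel_copper [ 0.378 -0.058] [ 0.38479398 -0.04853926] 0.1367822318526544
side reel_copper [ 0.379 -0.197] [ 0.38459189 -0.18864128] 0.0244815668202765
side [ 272  205   83   58 2105]
tray [0.551  0.0108 0.0401] 0.5832051215187233
tray [0.5502 0.0102 0.0385] 0.05102059380002911
tray [ 0.5807  0.0378 -0.5627] 1.6366209499263622
lamp [0.71503539 0.03688633 0.25662676] [ 0.72293661 -0.32271227  0.32969768]
```

View pics/crop.png

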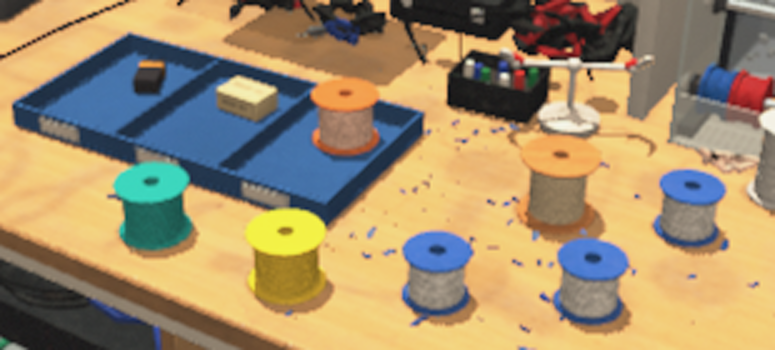

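Three blue reels appear in the scene picture. A is at (365,290), world (0.432,-0.300), r=0.53. B is at (427,292), r=0.63. C is at (466,262), r=0.77. A is nearest to the base, so it is the one to take, and the crop confirms blue flanges with silver wire. The orange copper reel at (328,227) is in the tray's -y compartment. The yellow and teal look-alikes are outside the tray.

Call:
move_arm:
  plan:
    - {"dp": [0.9,-0.8,0],"roll": 0.43,"jaw": 1}
    - {"dp": [0.9,-0.8,0],"roll": 0.43,"jaw": 1}
    - {"dp": [0.9,-0.8,0],"roll": 0.43,"jaw": 1}
    - {"dp": [0.9,-0.8,0],"roll": 0.43,"jaw": 1}
    - {"dp": [0.9,-0.8,0],"roll": 0.43,"jaw": 1}
    - {"dp": [0.9,-0.8,0],"roll": 0.43,"jaw": 1}
    - {"dp": [0.9,-0.8,0],"roll": 0.43,"jaw": 1}
    - {"dp": [0.9,-0.8,0],"roll": 0.43,"jaw": 1}
    - {"dp": [0.9,-0.8,0],"roll": 0.43,"jaw": 1}
    - {"dp": [0.9,-0.8,0],"roll": 0.43,"jaw": 1}

```text
time_s: 1.95
position: [0.4326, 0.3629, 0.2088]
ee_rot: [0.0, -0.02, 1.0, 0.0]
ft_force: [-0.2, 0.4, 0.2]
grip_width: 0.0852
grasp_force: 0.0
```

Call:
move_arm:
  plan:
    - {"dp": [0.3,-1,0],"roll": 0,"jaw": 1}
    - {"dp": [0.3,-1,0],"roll": 0,"jaw": 1}
    - {"dp": [0.2,-1,0],"roll": 0,"jaw": 1}
    - {"dp": [0,-1,0],"roll": 0,"jaw": 1}
    - {"dp": [0,-1,0],"roll": 0,"jaw": 1}
    - {"dp": [0,-1,0],"roll": 0,"jaw": 1}
    - {"dp": [0,-1,0],"roll": 0,"jaw": 1}
    - {"dp": [0,-1,0],"roll": 0,"jaw": 1}
    - {"dp": [0,-1,0],"roll": 0,"jaw": 1}
    - {"dp": [0,-1,0],"roll": 0,"jaw": 1}

```text
time_s: 3.2
position: [0.4558, 0.0627, 0.2089]
ee_rot: [0.0, -0.019, 1.0, 0.0]
ft_force: [0.8, -0.1, -0.2]
grip_width: 0.0856
grasp_force: 0.0
```

Call:
move_arm:
  plan:
    - {"dp": [0,-1,0],"roll": 0,"jaw": 1}
    - {"dp": [0,-1,0],"roll": 0,"jaw": 1}
    - {"dp": [0,-1,0],"roll": 0,"jaw": 1}
    - {"dp": [0,-1,0],"roll": 0,"jaw": 1}
    - {"dp": [0,-1,0],"roll": 0,"jaw": 1}
    - {"dp": [0,-1,0],"roll": 0,"jaw": 1}
    - {"dp": [0,-1,0],"roll": 0,"jaw": 1}
    - {"dp": [-0.3,-1,0],"roll": 0,"jaw": 1}
    - {"dp": [-0.3,-1,0],"roll": 0,"jaw": 1}
    - {"dp": [-0.2,-1,0],"roll": 0,"jaw": 1}

```text
time_s: 4.45
position: [0.4314, -0.2373, 0.2089]
ee_rot: [0.0, -0.019, 1.0, -0.0]
ft_force: [0.6, -0.5, -0.2]
grip_width: 0.0856
grasp_force: 0.0
```

Run:
```python
from h import *
c=ctrl.capture("wrist");s=ctrl.state();print(s["position"],s["ee_rot"],np.round(s["joint_positions"],2),s["time_s"])
cv2.imwrite("pics/w1.png",c["frame"]);print(proj(c,(.432,-.3,.045)),proj(c,(.514,-.111,.004)))
for th,r,H,z in(("reel_solder",.0275,.045,0),("reel_copper",.0325,.05,.004)):
    for o in ctrl.outline_of("wrist",th):
        x,y,w,h=o["bbox"];x0=ray(c,x+w/2,y+h/2,H/2+z)[:2]
        print(th,o["p"],o["bbox"],*fitcyl([(c,hull(o["mask"]))],x0,r,H,z))
```

```text
[ 0.43035364 -0.24100847  0.20898263] [ 8.78403090e-05 -1.74825583e-02  9.99846791e-01 -8.63696500e-04] [ 0.22  0.32  0.21  1.95 -0.08  0.88  2.08] 4.5
[252.79792242 213.08370139] [430.11343216 283.22884203]
reel_solder 0.87 [118.7, 224.3, 73.0, 66.4] [ 0.48787761 -0.40504123] 0.026926732962854635
reel_solder 0.85 [226.2, 179.3, 63.3, 62.7] [ 0.43359127 -0.29792981] 0.025230657170605374
reel_solder 0.58 [107.7, 340.6, 49.1, 43.8] [ 0.62864364 -0.43432235] 2.669535024154589
reel_copper 0.97 [398.3, 328.2, 44.8, 73.2] [ 0.60241613 -0.11481354] 0.8052959501557633
reel_copper 0.8 [475.9, 134.5, 99.1, 75.6] [ 0.38556434 -0.04895377] 0.03745009546953654
reel_copper 0.59 [341.5, 131.3, 76.0, 71.0] [ 0.38560129 -0.18708492] 0.04459269662921348
```

Call:
move_arm:
  plan:
    - {"dp": [0.1,-1,0],"roll": 0,"jaw": 1}
    - {"dp": [0,-0.93,0],"roll": 0,"jaw": 1}
    - {"dp": [0,0,-1],"roll": 0,"jaw": 1}
    - {"dp": [0,0,-1],"roll": 0,"jaw": 1}
    - {"dp": [0,0,-1],"roll": 0,"jaw": 1}
    - {"dp": [0,0,-1],"roll": 0,"jaw": 1}
    - {"dp": [0,0,-1],"roll": 0,"jaw": 1}
    - {"dp": [0,0,-1],"roll": 0,"jaw": 1}
    - {"dp": [0,0,-0.6],"roll": 0,"jaw": 1}
    - {"dp": [0,0,0],"roll": 0,"jaw": 1}

```text
time_s: 5.85
position: [0.4346, -0.2935, 0.01]
ee_rot: [-0.001, -0.019, 1.0, 0.0]
ft_force: [0.5, 0.5, 1.2]
grip_width: 0.0855
grasp_force: 0.0
```

Call:
move_arm:
  plan:
    - {"dp": [-0.05,-0.18,0],"roll": 0,"jaw": 1}
    - {"dp": [0,0,0],"roll": 0,"jaw": 0.5}
    - {"dp": [0,0,0],"roll": 0,"jaw": 0.2}
    - {"dp": [0,0,0],"roll": 0,"jaw": -0.2}
    - {"dp": [0,0,0],"roll": 0,"jaw": -0.5}
    - {"dp": [0,0,0],"roll": 0,"jaw": -0.5}
    - {"dp": [0,0,0],"roll": 0,"jaw": -0.5}

```text
time_s: 6.72
position: [0.4336, -0.2998, 0.0118]
ee_rot: [0.001, -0.019, 1.0, -0.0]
ft_force: [-3.6, 1.7, 20.2]
grip_width: 0.0515
grasp_force: 58.8
```

Call:
move_arm:
  plan:
    - {"dp": [0,0,0.3],"roll": 0,"jaw": -0.5}
    - {"dp": [0,0,1],"roll": 0,"jaw": -0.5}
    - {"dp": [0,0,1],"roll": 0,"jaw": -0.5}
    - {"dp": [0,0,1],"roll": 0,"jaw": -0.5}
    - {"dp": [0,0,0.5],"roll": 0,"jaw": -0.5}
    - {"dp": [0,0,0],"roll": 0,"jaw": -0.5}

```text
time_s: 7.48
position: [0.4336, -0.2997, 0.1252]
ee_rot: [0.001, -0.019, 1.0, -0.0]
ft_force: [-0.8, 0.7, -2.8]
grip_width: 0.0512
grasp_force: 63.7
```

Run:
```python
from h import *
s=ctrl.state();print(s["position"],s["grip_width"],s["ft_force"])
for n in("side","wrist"):
    c=ctrl.capture(n);f=c["frame"]
    if n=="side":
        u,v=proj(c,s["position"]).astype(int);cv2.imwrite("pics/s2.png",cv2.resize(f[v-75:v+75,u-100:u+100],None,fx=4,fy=4,interpolation=cv2.INTER_CUBIC))
        cs,us=c,(u,v)
        print(u,v,[(round(o["p"],2),o["bbox"]) for o in ctrl.outline_of(n,"reel_solder")])
        for z in (.06,.08,.09,.1,.11):print(z,proj(c,(s["position"][0],s["position"][1],z)).round(1))
    else: cv2.imwrite("pics/w2.png",f)
```

```text
[ 0.43364943 -0.29965463  0.12523728] 0.05124209394179852 [-0.7919576   0.6579969  -2.75299899]
331 256 [(0.97, [314.9, 232.8, 35.1, 40.4]), (0.71, [449.2, 298.0, 39.7, 41.8]), (0.58, [366.6, 313.0, 38.6, 43.7])]
0.06 [329.9 287.9]
0.08 [330.3 278.6]
0.09 [330.5 273.9]
0.1 [330.7 269.1]
0.11 [330.8 264.2]
```

View pics/s2.png

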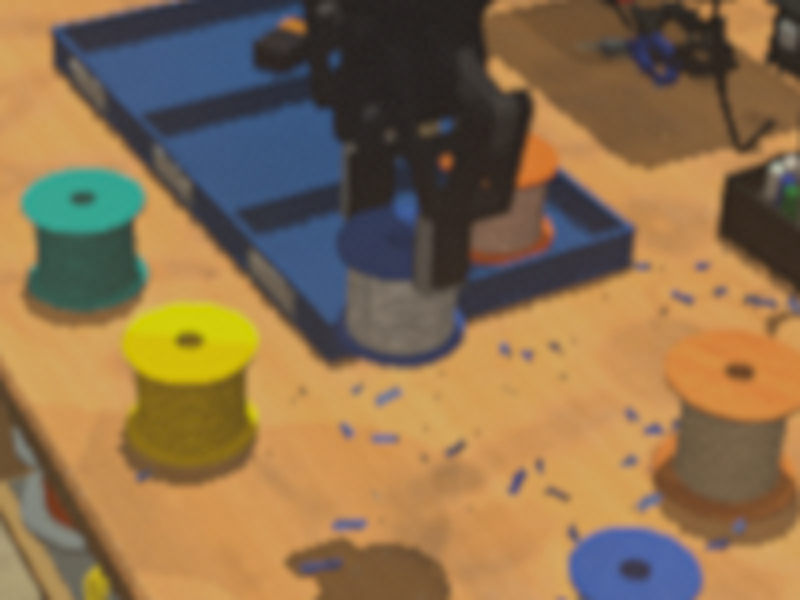

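View pics/w2.png

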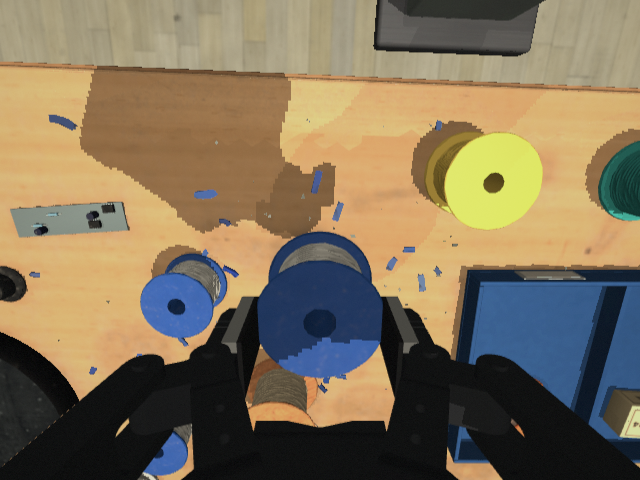

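The reel (side crop ≈(400,285), wrist ≈(320,320)) hangs upright between the pads. Now I'll carry it over the compartment's free space.

Call:
move_arm:
  plan:
    - {"dp": [0.2,0.5,0],"roll": 0,"jaw": -0.5}
    - {"dp": [0.4,0.9,0],"roll": 0,"jaw": -0.5}
    - {"dp": [0.4,0.9,0],"roll": 0,"jaw": -0.5}
    - {"dp": [0.4,0.9,0],"roll": 0,"jaw": -0.5}
    - {"dp": [0.4,0.9,0],"roll": 0,"jaw": -0.5}
    - {"dp": [0.4,0.9,0],"roll": 0,"jaw": -0.5}
    - {"dp": [0.3,0.9,0],"roll": 0,"jaw": -0.5}
    - {"dp": [0.2,0.4,0],"roll": 0,"jaw": -0.5}
    - {"dp": [0,0,0],"roll": 0,"jaw": -0.5}

```text
time_s: 8.75
position: [0.5144, -0.1099, 0.1243]
ee_rot: [-0.0, -0.02, 1.0, 0.0]
ft_force: [-1.0, -0.7, -2.3]
grip_width: 0.0514
grasp_force: 63.6
```

```bash
cat > m.py <<'E'
from h import *
s=ctrl.state();p=s["position"];print(p,s["grip_width"])
C={}
V=[]
for n in("side","scene","wrist"):
    c=C[n]=ctrl.capture(n)
    os=ctrl.outline_of(n,"reel_solder")
    uv=proj(c,(p[0],p[1],p[2]))
    os=[o for o in os if np.hypot(o["bbox"][0]+o["bbox"][2]/2-uv[0],o["bbox"][1]+o["bbox"][3]/2-uv[1])<(90 if n=="wrist" else 25)]
    if os and n!="wrist": V.append((c,hull(os[0]["mask"])));print(n,os[0]["bbox"])
def f(q,V): return sum(np.abs(hullmask(c,cyl(q[0],q[1],.0275,.045,q[2]))-m).sum() for c,m in V)
for W in ([V] if len(V)<2 else [V,V[:1]]):
    x0=np.array([p[0],p[1],p[2]-.01])
    r=minimize(lambda q:f(q,W),x0,method="Nelder-Mead",options=dict(initial_simplex=[x0,x0+[.01,0,0],x0+[0,.01,0],x0-[0,0,.02]]))
    print("reel",r.x.round(4),r.fun/sum(m.sum() for _,m in W))
for n in("side","scene"):
    for o in ctrl.outline_of(n,"reel_copper"):
        x,y,w,h=o["bbox"];x0=ray(C[n],x+w/2,y+h/2,.029)[:2]
        if abs(x0[0]-.6)<.05: print("copper",n,*fitcyl([(C[n],hull(o["mask"]))],x0,.0325,.05,.004))
# overlay expected tray compartment
q=(.551,.0105,.039)
def T(a,b,z): cc,ss=np.cos(q[2]),np.sin(q[2]);return (q[0]+cc*a-ss*b,q[1]+ss*a+cc*b,z)
c=C["wrist"];g=c["frame"].copy()
for z,col in((.026,(0,255,0)),(.004,(0,0,255))):
    P=np.array([proj(c,T(a,b,z)) for a,b in((-.09,-.1792),(.09,-.1792),(.09,-.0622),(-.09,-.0622))]).round().astype(int)
    cv2.polylines(g,[P],True,col,1)
import sys;cv2.imwrite(sys.argv[1],g)
E
python3 m.py pics/w3.png
```

```text
[ 0.5143867  -0.10987169  0.12434273] 0.05143242023602405
side [306.6, 180.4, 29.4, 31.2]
scene [295.3, 185.9, 25.5, 35.0]
reel [ 0.5139 -0.1114  0.1095] 0.20438799076212472
reel [ 0.5159 -0.1061  0.1062] 0.22058823529411764
copper side [ 0.59912795 -0.10923864] 0.04721174568965517
copper scene [ 0.59711385 -0.11045933] 0.04749668435013263
```

View pics/w3.png

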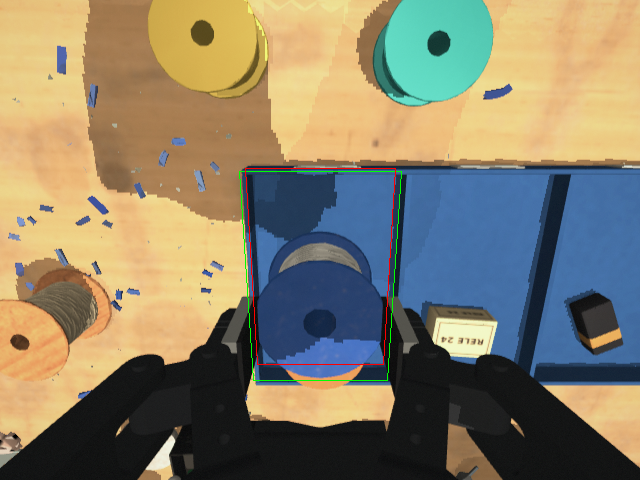

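The compartment overlay fits and the reel is centred in the free space, with about 24 mm to the copper reel. I'll lower it.

Call:
move_arm:
  plan:
    - {"dp": [0,-0.04,-0.6],"roll": 0,"jaw": -0.5}
    - {"dp": [0,0,-0.8],"roll": 0,"jaw": -0.5}
    - {"dp": [0,0,-0.8],"roll": 0,"jaw": -0.5}
    - {"dp": [0,0,-0.6],"roll": 0,"jaw": -0.5}
    - {"dp": [0,0,-0.3],"roll": 0,"jaw": -0.5}
    - {"dp": [0,0,-0.1],"roll": 0,"jaw": -0.5}
    - {"dp": [0,0,0],"roll": 0,"jaw": -0.5}
    - {"dp": [0,0,0],"roll": 0,"jaw": -0.5}

```text
time_s: 10.15
position: [0.5146, -0.1119, 0.0293]
ee_rot: [0.0, -0.019, 1.0, -0.0]
ft_force: [1.0, 0.4, -1.7]
grip_width: 0.0512
grasp_force: 63.6
```

Call:
move_arm:
  plan:
    - {"dp": [0,0,-0.15],"roll": 0,"jaw": -0.5}
    - {"dp": [0,0,-0.1],"roll": 0,"jaw": -0.5}
    - {"dp": [0,0,0],"roll": 0,"jaw": -0.5}
    - {"dp": [0,0,0],"roll": 0,"jaw": -0.5}

```text
time_s: 10.65
position: [0.5142, -0.1119, 0.0212]
ee_rot: [-0.0, -0.019, 1.0, -0.0]
ft_force: [0.4, 0.2, -3.5]
grip_width: 0.0515
grasp_force: 63.6
```

Call:
move_arm:
  plan:
    - {"dp": [0,0,-0.06],"roll": 0,"jaw": -0.5}
    - {"dp": [0,0,-0.04],"roll": 0,"jaw": -0.5}
    - {"dp": [0,0,0],"roll": 0,"jaw": -0.5}
    - {"dp": [0,0,0],"roll": 0,"jaw": -0.5}

```text
time_s: 11.15
position: [0.5143, -0.1118, 0.0182]
ee_rot: [0.0, -0.019, 1.0, -0.0]
ft_force: [0.4, -0.3, -2.9]
grip_width: 0.0511
grasp_force: 63.6
```

Call:
move_arm:
  plan:
    - {"dp": [0,0,-0.03],"roll": 0,"jaw": -0.5}
    - {"dp": [0,0,-0.02],"roll": 0,"jaw": -0.5}
    - {"dp": [0,0,0],"roll": 0,"jaw": -0.5}
    - {"dp": [0,0,0],"roll": 0,"jaw": -0.5}

```text
time_s: 11.65
position: [0.5143, -0.1118, 0.0167]
ee_rot: [0.0, -0.019, 1.0, -0.0]
ft_force: [0.4, 0.3, -2.5]
grip_width: 0.0518
grasp_force: 63.6
```

Call:
move_arm:
  plan:
    - {"dp": [0,0,-0.03],"roll": 0,"jaw": -0.5}
    - {"dp": [0,0,-0.02],"roll": 0,"jaw": -0.5}
    - {"dp": [0,0,0],"roll": 0,"jaw": -0.5}
    - {"dp": [0,0,0],"roll": 0,"jaw": -0.5}

```text
time_s: 12.15
position: [0.5147, -0.1118, 0.0159]
ee_rot: [0.0, -0.019, 1.0, 0.0]
ft_force: [-3.0, 2.2, 16.1]
grip_width: 0.0513
grasp_force: 65.7
```

Contact with the floor. I'll release and retreat.

Call:
move_arm:
  plan:
    - {"dp": [0,0,0.02],"roll": 0,"jaw": 0.3}
    - {"dp": [0,0,0],"roll": 0,"jaw": 0.5}
    - {"dp": [0,0,0],"roll": 0,"jaw": 0.6}
    - {"dp": [0,0,0],"roll": 0,"jaw": 0.6}

```text
time_s: 12.65
position: [0.5142, -0.1119, 0.0157]
ee_rot: [-0.0, -0.019, 1.0, -0.0]
ft_force: [0.1, -0.1, -0.0]
grip_width: 0.0685
grasp_force: 0.0
```

Call:
move_arm:
  plan:
    - {"dp": [0,0,0.3],"roll": 0,"jaw": 0.6}
    - {"dp": [0,0,0.7],"roll": 0,"jaw": 0.6}
    - {"dp": [0,0,1],"roll": 0,"jaw": 0.6}
    - {"dp": [0,0,1],"roll": 0,"jaw": 0.6}
    - {"dp": [0,0,1],"roll": 0,"jaw": 0.6}
    - {"dp": [0,0,1],"roll": 0,"jaw": 0.6}
    - {"dp": [0,0,0.5],"roll": 0,"jaw": 0.6}
    - {"dp": [0,0,0],"roll": 0,"jaw": 0.6}

```text
time_s: 13.65
position: [0.5146, -0.1118, 0.1815]
ee_rot: [0.001, -0.019, 1.0, -0.0]
ft_force: [-0.6, 0.8, -0.4]
grip_width: 0.0681
grasp_force: 0.0
```

Run:
```python
from h import *
c=ctrl.capture("side")
for o in ctrl.outline_of("side","reel_copper"):
    x,y,w,h=o["bbox"];x0=ray(c,x+w/2,y+h/2,.029)[:2]
    if x0[0]>.5:print("cu",*fitcyl([(c,hull(o["mask"]))],x0,.0325,.05,.004))
for o in ctrl.outline_of("side","reel_solder"):
    x,y,w,h=o["bbox"];x0=ray(c,x+w/2,y+h/2,.026)[:2];print(o["p"],o["bbox"],*fitcyl([(c,hull(o["mask"]))],x0,.0275,.045,.004))
cv2.imwrite("pics/s4.png",cv2.resize(c["frame"][150:300,230:430],None,fx=4,fy=4,interpolation=cv2.INTER_CUBIC))
s=ctrl.state();print(s["position"],s["time_s"],s["ft_force"])
```

```text
cu [ 0.59827529 -0.11010805] 0.03314989517819707
0.89 [450.7, 300.2, 34.8, 38.2] [ 0.6242539  -0.44091715] 0.04368781094527363
0.63 [307.2, 225.9, 27.8, 32.4] [ 0.51232153 -0.11573251] 0.044270833333333336
0.57 [369.9, 312.4, 35.4, 46.2] [ 0.48357306 -0.41079301] 0.047401960784313725
0.54 [340.3, 215.4, 28.6, 33.1] [ 0.59777141 -0.11129026] 0.18553591470258138
[ 0.51377392 -0.11170535  0.17979993] 13.8 [-0.13912481  0.49916463 -0.31745501]
```

View pics/s4.png

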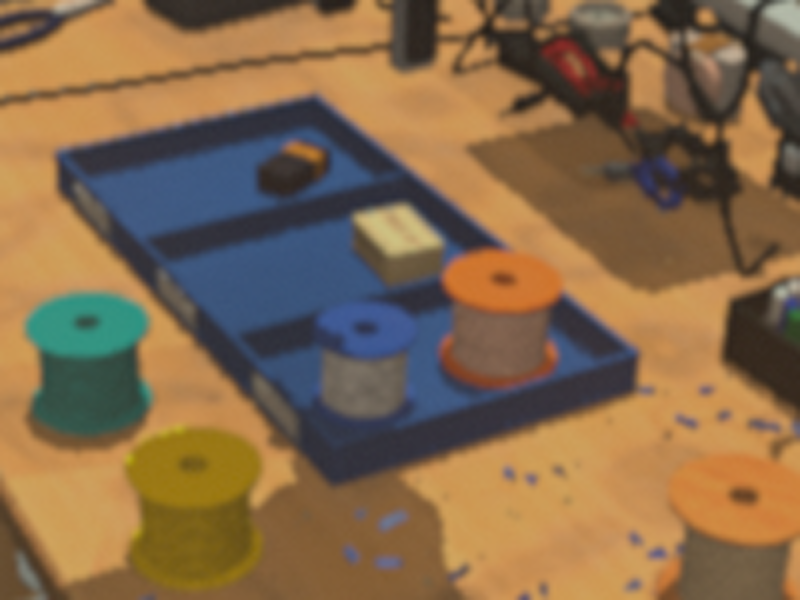

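The blue reel (crop ≈(365,360)) stands upright on the compartment floor beside the copper reel (≈(500,320)), which has not moved.

```bash
python3 -c "
from bench import ctrl;print(ctrl.hand_in())"
```

```text
the job is handed in; nothing more can be done
None
```

The blue solder reel stands upright on the compartment floor beside the copper reel, which stayed in place, and the job was handed in at about 14 s.

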